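Plant the stabilizer leg on its ground plate

TASK

Two trailer stabilizer legs stand on test brackets, each with its foot hanging over a steel ground plate. Crank the leg with the red grip clockwise (seen from above) until its foot stands firmly on the plate and the crank has clearly grown heavier, then stop there without forcing it and let go. Leave the blue leg's crank alone.

Things in the scene. Friction and masses are not known exactly. Their poses are not given: they have to be found in the camera images.
- red_grip_mid (a point): Middle of the upright red crank grip: a round handle, 25 mm in diameter, 52 mm tall (26 mm above and below this point). It revolves freely on its pin, so it can be held from above and led round with the tool's orientation kept. It stands 55 mm from the crank axis on a flat arm; nothing else is higher than 18 mm below this point.
- red_hub (a point): Point on the red leg's fixed vertical crank axis, level with the middle of the grip (226 mm above the table). The grip runs round this point in a level circle of 55 mm radius. The leg, with red housing, is fixed; its base is 155 x 110 mm.
- red_crank (a joint): Turn of the red crank (rad), starts at 0 to 1.2, stop at 8; clockwise from above adds, lowering the foot 3 mm per rad. Foot meets the plate at 5.5 (10 mm plate) or 4.2 (14 mm plate). Free turning takes about 6 N at the grip; from contact on each 0.1 rad adds about 0.65 N there and 12 N on the foot; over 150 N is forcing it. Stays where left; above 110 N foot load it runs back to that.
- red_foot: Round dark foot of the red leg, 56 mm in diameter; origin: centre of its underside. It is sprung in the leg and sinks no further once on its plate. Under each foot lies a loose steel plate, 76 x 76 mm, 10 or 14 mm thick (which one varies), its top 18 or 22 mm above the table.
- blue_grip_mid (a point): Middle of the blue grip of the other leg, alike but for its blue grip and housing; its crank is to be left as it is.

How it is judged:
By the outcome, as a careful person would: the job done as asked, in the order asked, and still so for the second after the job is handed in, with the robot touching nothing.
It also fails if it takes over 54 s, if anything falls off the work surface, if the arm or the gripper's body presses on something with over 40 N, if the wrist force passes 120 N, or if a joint passes its speed limit or range.

ROBOT

A 6-joint arm with a two-finger parallel gripper is mounted at the origin on a cart in front of the work surface, level with it; the furniture and walls round the work are solid. World frame = base frame: x ahead of the robot, y to its left, z up, the work surface at z = 0. Lengths are in m, angles in rad, forces in N, time in s.
With the tool pointing down it reaches from about 0.25 to 0.775 m from the base axis. Payload 4 kg.
Tool frame: the origin (TCP) lies at the very end of the fingers, on their centre line; the grasp point (between the pads) lies 19 mm behind it; z points along the fingers, y is the direction in which the jaws open and shut (so a half turn about z gives the same grasp; the last joint's range is limited). The gripper opens to 94 mm and grips with 3 to 60 N. Pads are 16 mm wide; open, the fingers measure 119 mm over their backs; the gripper's body (75 mm by 177 mm) begins 78 mm behind the grasp point.
Start: joints at [-1.245, 0.087, 1.371, -0, 1.684, -0.103], TCP at [0.229, -0.5, 0.174] pointing down, gripper open.
Joint ranges: [-3.1, 3.1], [-0.76, 2.03], [0.27, 2.55], [-1.08, 4.22], [0.17, 2.65], [-2.57, 2.57]. Speed limits (rad/s): [2.79, 2.79, 3.14, 3.14, 3.14, 3.14].

INTERFACE

Orientations are given as [roll, pitch, yaw] about the fixed x, y, z axes, in that order (R = Rz(yaw) Ry(pitch) Rx(roll)).
In Python, from bench import robot, snapshot, models gives the robot as it stands.
- The arm moves only by the tool arm_command, never from a script. Its argument "commands" is text: rows parted by semicolons, each of 7 numbers parted by spaces: the shift along the tool's x, y, z in mm, then the turn, a rotation vector about the tool's x, y, z in degrees, then the opening, from 0 (shut) to 1 (fully open). In form: tx ty tz rx ry rz hand; .... A call has 1 to 12 rows; each row shifts and turns the pose as measured when the row begins, along the tool's axes as they then stand; what a row does not reach is not made up. A row lasts 1/8 s, in which the tool goes at most 62.5 mm and 10.7 degrees, less where a joint would pass 70% of its speed; a pose out of reach is approached as far as the arm can. A call is refused whole if a number of a shift passes 62.5 or a number of a turn 10.7, either way. A call with a gripper value outside its range is refused whole. The fingers move at their own pace and stop on an object; the grip force is fixed at half the most. Time passes only in rows, so rows that do not move let the fingers close. It gives the time, the measured TCP pose, the force and the opening at its end, in the units of the state.
- robot.get_obs(): the state, without advancing time (a new reading comes with each control period).
- snapshot(name): name is "scene" or "top" or "wrist"; returns a dict with "img" (420x560x3 uint8, blue, green, red), "camera_matrix" (3x3 intrinsics, pixels), "dist" ([k1, k2, p1, p2, k3] as OpenCV has them; the pictures are not rectified), "origin" and "rotation" of the camera in the world. Camera axes: x right, y down, z forward; pixel columns grow to the right and rows downward; lengths in m; the calibration is good to about 2 mm. A picture is of the moment at which its call begins. There is no depth.
- robot.close_job(): hands the job in, once; it reports no verdict.
Trained networks look in a picture, given as the dict that the camera call returned (one of the last four; its "shot" number tells which), for a name from the list of things; names that differ only in an ending like _2 or _b are one class to them, and where a whole thing is asked for, a point or a joint stands for the part that bears it (a point fixed in the world has none). Each returns a list of dicts, best first, with "conf" (0 to 1); they miss things now and then, are a little off and sometimes report something else, mostly with a low value. They report only what shows in the picture. A call takes as long as a camera call.
- models.spot_in(query, picture): "bbox" ([left, top, width, height] as shares, 0 to 1, of the picture: columns of its width, rows of its height, round what is visible of it).
- models.tip_of(query, picture): "centre" ([column, row] as shares, 0 to 1, of the picture: columns of its width, rows of its height: a listed point, or the origin of a listed thing).
The state is a dict: "time": time; "joint_positions": joint angles; "qvel": joint speeds; "joint_torque": joint torques, N m; "tool_pos": TCP position; "ee_rot": TCP orientation; "wrist_force": force on the tool from outside, world axes, zero at the start; "wrist_torque": the same for the moment, N m; "width": finger opening in m.
Only numpy, scipy, OpenCV 4.12 (cv2) and the standard library are available. Lean on these libraries where they do the work, as an engineer would, in place of code of your own. Each camera call takes 0.05 s, during which the arm holds its last target. There are 200 camera calls.

## Working session

There is one attempt and no reset: what is moved stays moved. The work goes in short steps, Python scripts to look and compute and a tool call to move; the robot and the scene stay as the last step left them, time stands still between calls to the robot, and variables do not carry over. Pictures are saved under pics/ and viewed, about 8 in all and at most 12, crops included, and the job is handed in when it is done.

Besides the shell and the picture viewer there is one more tool, called after "Call:" as name(argument=value, ...) on one line, values as JSON. arm_command: Moves the arm, as the interface text tells. Its arguments: {"type":"object","properties":{"commands":{"type":"string"}},"required":["commands"]}

```bash
mkdir -p pics; ls
cat > h.py <<'E'
import numpy as np, cv2
from bench import robot, snapshot, models
def ray(s,c):
    h,w=s["img"].shape[:2]
    p=cv2.undistortPoints(np.array([[[c[0]*w,c[1]*h]]],float),np.array(s["camera_matrix"]),np.array(s["dist"]))[0,0]
    d=np.array(s["rotation"])@np.array([p[0],p[1],1]); return np.array(s["origin"]),d/np.linalg.norm(d)
def atz(s,c,z):
    o,d=ray(s,c); return o+d*(z-o[2])/d[2]
def tri(rs):
    A=sum(np.eye(3)-np.outer(d,d) for o,d in rs); b=sum((np.eye(3)-np.outer(d,d))@o for o,d in rs)
    return np.linalg.solve(A,b)
E
python3 - <<'E'
from h import *
o=robot.get_obs(); print(o)
S={n:snapshot(n) for n in("scene","top")}
cv2.imwrite("pics/a.png",np.hstack([cv2.resize(S[n]["img"],(400,300)) for n in S]))
cv2.imwrite("pics/scene.png",S["scene"]["img"])
for q,z in(("red_grip_mid",.226),("red_hub",.226),("red_foot",.022),("blue_grip_mid",.226)):
  for n in S:
    for r in models.tip_of(q,S[n])[:2]: print(q,n,round(r["conf"],2),np.round(r["centre"],3),atz(S[n],r["centre"],z).round(3))
E
```

```text
pics
{'time': 0.0, 'joint_positions': array([-1.24508125e+00,  8.79426527e-02,  1.37227953e+00,  5.78605825e-06,
        1.68359145e+00, -1.03088107e-01]), 'qvel': array([-1.04099125e-03,  3.94843335e-04,  6.21448687e-05, -4.47666146e-04,
       -1.48670039e-03,  1.12648637e-03]), 'joint_torque': array([ 6.09803701e-04, -3.40177238e+01, -3.02430868e+01,  7.17519829e-02,
        3.28938081e-02, -1.59757396e-04]), 'tool_pos': array([ 0.22848138, -0.49960293,  0.17249819]), 'ee_rot': array([-3.13938406e+00, -2.34271427e-04,  4.28803572e-01]), 'wrist_force': array([-0.659087  , -0.26290384,  0.15163505]), 'wrist_torque': array([-0.02236123,  0.00902681,  0.01958101]), 'width': 0.09399147165896055}Traceback (most recent call last):
  File "<stdin>", line 8, in <module>
  File "h.py", line 8, in atz
    o,d=ray(s,c); return o+d*(z-o[2])/d[2]
                                      ~^^^
IndexError: invalid index to scalar variable.
```

View pics/a.png

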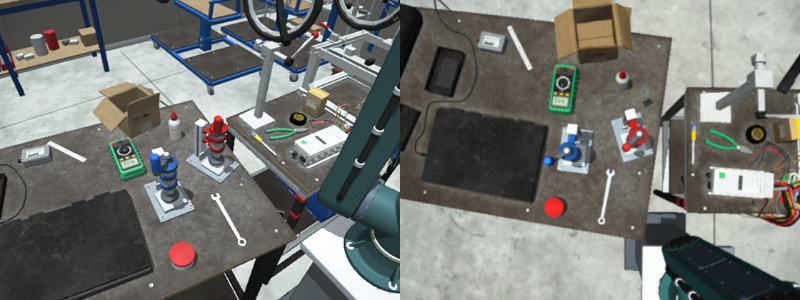

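View pics/scene.png

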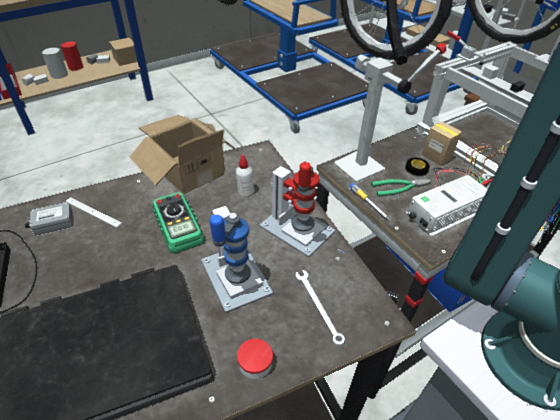

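Scene picture: the blue leg is near (235,250) px and the red leg near (303,205) px. The red grip is near (303,175) px. The camera rotation isn't a 3x3 matrix, so I'm checking its format.

Run:
```python
from h import *
for n in("scene","top","wrist"):
  s=snapshot(n); print(n,s["origin"],s["rotation"],s["img"].shape,s["shot"])
```

```text
scene [-0.03301191  0.62985416  0.74193812] [-2.34619812 -0.00717252 -2.13137164] (420, 560, 3) 3
top [0.40550092 0.28440539 1.02081266] [-3.06549398  0.0348584  -1.55300217] (420, 560, 3) 4
wrist [ 0.2921284  -0.47045728  0.38584447] [ 2.89563042e+00 -1.07008764e-03 -1.14149159e+00] (420, 560, 3) 5
```

```bash
sed -i 's/^import numpy.*/&\nfrom scipy.spatial.transform import Rotation as Ro/; s/np.array(s\["rotation"\])@/Ro.from_euler("xyz",s["rotation"]).as_matrix()@/' h.py
python3 - <<'E'
from h import *
S={n:snapshot(n) for n in("scene","top")}
R={}
for q,z in(("red_grip_mid",.226),("red_hub",.226),("red_foot",.03),("blue_grip_mid",.226)):
  for n in S:
    for r in models.tip_of(q,S[n])[:2]:
      print(q,n,round(r["conf"],2),np.round(np.array(r["centre"])*[560,420]),atz(S[n],r["centre"],z).round(3)); R.setdefault((q,n),ray(S[n],r["centre"]))
  if (q,"top") in R and (q,"scene") in R: print("tri",tri([R[q,n] for n in S]).round(3))
c=S["top"]["img"][120:260,370:500]; c2=S["scene"]["img"][140:280,240:370]
cv2.imwrite("pics/b.png",np.hstack([cv2.resize(c,None,fx=3,fy=3,interpolation=3)[:, :390],cv2.resize(c2,None,fx=3,fy=3,interpolation=3)]))
E
```

```text
red_grip_mid scene 0.87 [302. 171.] [0.488 0.229 0.226]
red_grip_mid top 0.56 [318. 208.] [0.469 0.232 0.226]
tri [0.471 0.237 0.24 ]
red_hub scene 0.71 [306. 159.] [0.515 0.199 0.226]
red_hub top 0.74 [335. 186.] [0.514 0.2   0.226]
red_hub top 0.37 [329. 197.] [0.492 0.211 0.226]
tri [0.514 0.2   0.227]
red_foot scene 0.83 [300. 223.] [0.519 0.198 0.03 ]
red_foot top 0.54 [329. 195.] [0.519 0.194 0.03 ]
tri [0.52  0.195 0.027]
blue_grip_mid scene 0.76 [219. 227.] [0.434 0.444 0.226]
blue_grip_mid top 0.56 [211. 224.] [0.434 0.443 0.226]
tri [0.435 0.443 0.225]
```

View pics/b.png

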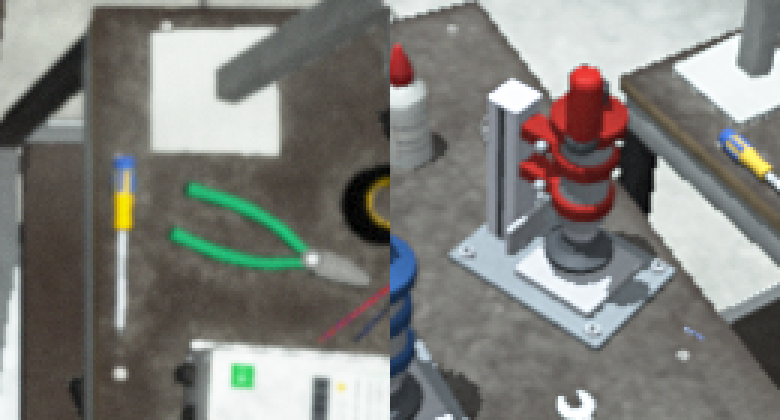

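Crop of the scene (right half): the red grip stands on the hub towards the camera, and the foot is just above the plate. Hub is about (0.515, 0.200). Next I check the pole on the side table for clearance, plus the wrist view.

Run:
```python
from h import *
s=snapshot("top"); w=snapshot("wrist")
cv2.imwrite("pics/c.png",np.hstack([s["img"][:,280:],cv2.resize(w["img"],(500,420))]))
sc=snapshot("scene")
# pole in scene: base ~ (360,165), top ~ (375,62)
for z in(0,-.1,.1): print(z,atz(sc,(360/560,167/420),z).round(3),atz(s,(441/560,150/420),z).round(3))
```

```text
0 [ 0.641 -0.103  0.   ] [ 0.642 -0.095  0.   ]
-0.1 [ 0.732 -0.201 -0.1  ] [ 0.665 -0.132 -0.1  ]
0.1 [ 0.55  -0.004  0.1  ] [ 0.619 -0.058  0.1  ]
```

View pics/c.png

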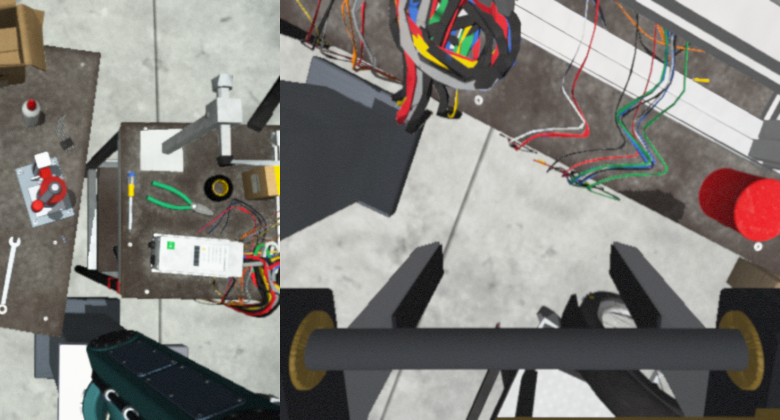

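The pole with its clamp is near (0.64, -0.10), reaching in to about x = 0.54. I raise the tool and swing round on an inner radius to clear it.

Call:
arm_command(commands="0 0 -53 0 0 0 1;0 0 -53 0 0 0 1;0 0 -53 0 0 0 1;8 -48 0 0 0 0 1;8 -48 0 0 0 0 1;8 -48 0 0 0 0 1;40 -40 0 0 0 0 1;40 -40 0 0 0 0 1;40 -40 0 0 0 0 1;40 -40 0 0 0 0 1")

```text
time: 2.2
tool_pos: [0.2695, -0.1411, 0.3365]
ee_rot: [-3.138, -0.003, 0.419]
wrist_force: [0.4, -0.7, -0.5]
width: 0.0942
```

Call:
arm_command(commands="48 -48 0 0 0 0 1;48 -48 0 0 0 0 1;48 -48 0 0 0 0 1;48 -33 0 0 0 0 1;48 -33 0 0 0 0 1;44 -30 0 0 0 0 1;0 0 0 0 0 0 1")

```text
time: 3.08
tool_pos: [0.4265, 0.1884, 0.3391]
ee_rot: [3.139, -0.009, 0.425]
wrist_force: [1.0, -1.1, -0.4]
width: 0.094
```

```bash
cat > look.py <<'E'
from h import *
import sys
o=robot.get_obs(); print(o["time"],o["tool_pos"].round(4),o["ee_rot"].round(3),o["wrist_force"].round(1),o["joint_positions"].round(2))
S={n:snapshot(n) for n in("wrist","scene","top")}
for q,z in(("red_grip_mid",.226),("red_hub",.226)):
  rs=[]
  for n in S:
    for i,r in enumerate(models.tip_of(q,S[n])[:2]):
      if i==0: rs.append(ray(S[n],r["centre"]))
      print(q,n,round(r["conf"],2),np.round(np.array(r["centre"])*[560,420]),atz(S[n],r["centre"],z).round(4))
  if len(rs)>1: print("tri",tri(rs).round(4))
cv2.imwrite("pics/%s.png"%sys.argv[1],S["wrist"]["img"])
E
python3 look.py d
```

```text
3.075 [0.4265 0.1884 0.3391] [ 3.139 -0.009  0.425] [ 1.  -1.1 -0.4] [ 0.3  -0.08  1.21 -0.    2.    1.44]
red_grip_mid wrist 0.77 [247. 126.] [0.4732 0.2359 0.226 ]
red_grip_mid scene 0.85 [303. 172.] [0.4842 0.2288 0.226 ]
red_grip_mid top 0.72 [318. 207.] [0.4713 0.2315 0.226 ]
tri [0.4728 0.2347 0.2359]
red_hub wrist 0.92 [309.  96.] [0.5163 0.1988 0.226 ]
red_hub scene 0.83 [310. 160.] [0.5091 0.194  0.226 ]
red_hub top 0.84 [332. 186.] [0.5133 0.2058 0.226 ]
tri [0.5127 0.1997 0.2263]
```

View pics/d.png

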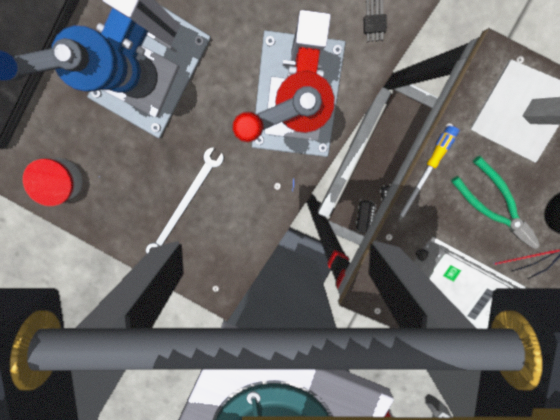

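Wrist picture: the red grip top is at (246,127) px and its hub at (308,102) px. The grip is about (0.473, 0.235), 55 mm from the hub as specified. I move over it, descend and close.

Call:
arm_command(commands="31 -12 0 0 0 0 1;31 -11 0 0 0 0 1;0 0 40 0 0 0 1;0 0 40 0 0 0 1;0 0 30 0 0 0 1;0 0 10 0 0 0 1;0 0 0 0 0 0 1")

```text
time: 4.4
tool_pos: [0.4777, 0.2295, 0.2235]
ee_rot: [3.137, -0.023, 0.412]
wrist_force: [-0.0, 0.8, -0.2]
width: 0.0936
```

```bash
python3 look.py e
```

```text
4.4 [0.4777 0.2295 0.2235] [ 3.137 -0.023  0.412] [-0.   0.8 -0.2] [ 0.34  0.02  1.34 -0.    1.76  1.5 ]
red_grip_mid wrist 0.63 [266. 242.] [0.4732 0.2341 0.226 ]
red_grip_mid scene 0.71 [303. 172.] [0.4837 0.2298 0.226 ]
tri [0.4758 0.2353 0.2338]
red_hub wrist 0.74 [354. 202.] [0.5159 0.1971 0.226 ]
red_hub scene 0.94 [308. 156.] [0.521  0.1907 0.226 ]
tri [0.5156 0.197  0.2312]
```

View pics/e.png

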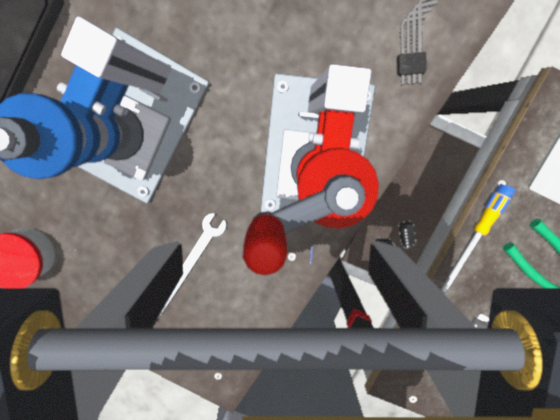

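Wrist picture: the grip centre at (266,242) px lies a few mm to the left of the jaw middle. I correct, lower by 8 mm and close.

Call:
arm_command(commands="-2 -6 8 0 -1.3 0 1;0 0 1 0 0 0 1;0 0 0 0 0 0 0;0 0 0 0 0 0 0;0 0 0 0 0 0 0;0 0 0 0 0 0 0;0 0 0 0 0 0 0;0 0 0 0 0 0 0")

```text
time: 5.85
tool_pos: [0.4738, 0.2352, 0.2144]
ee_rot: [3.137, 0.0, 0.412]
wrist_force: [-0.3, -0.7, 0.6]
width: 0.0375
```

Call:
arm_command(commands="0 0 0 0 0 0 0;0 0 0 0 0 0 0;0 0 0 0 0 0 0;0 0 0 0 0 0 0")

```text
time: 6.35
tool_pos: [0.4741, 0.2345, 0.2143]
ee_rot: [3.136, 0.0, 0.411]
wrist_force: [0.5, -1.3, 0.4]
width: 0.0195
```

Call:
arm_command(commands="0 0 0 0 0 0 0;0 0 0 0 0 0 0")

```text
time: 6.6
tool_pos: [0.4742, 0.2345, 0.2143]
ee_rot: [3.136, 0.0, 0.411]
wrist_force: [-0.8, -0.1, -0.4]
width: 0.0197
```

```bash
python3 look.py f
```

```text
6.6 [0.4742 0.2345 0.2143] [3.136 0.    0.411] [-0.8 -0.1 -0.4] [ 0.36  0.04  1.34 -0.01  1.76  1.51]
red_grip_mid wrist 0.68 [275. 243.] [0.4744 0.2352 0.226 ]
red_grip_mid scene 0.76 [303. 173.] [0.4796 0.2317 0.226 ]
tri [0.4755 0.2354 0.2302]
red_hub wrist 0.83 [368. 204.] [0.5151 0.1975 0.226 ]
red_hub scene 0.56 [308. 161.] [0.5079 0.1992 0.226 ]
tri [0.5142 0.1949 0.22  ]
```

View pics/f.png

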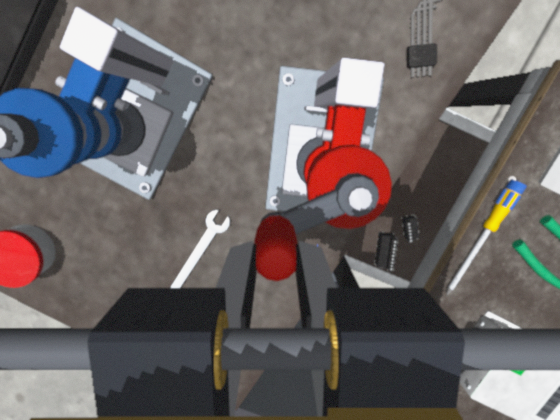

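Run:
```python
from h import *
w=snapshot("wrist"); o=robot.get_obs()
R=Ro.from_euler("xyz",w["rotation"]).as_matrix()
def pj(P):
    rv=cv2.Rodrigues(R.T)[0]; t=-R.T@np.array(w["origin"])
    return cv2.projectPoints(np.array([P],float),rv,t,np.array(w["camera_matrix"]),np.array(w["dist"]))[0].ravel().round(0)
t=o["tool_pos"];T=Ro.from_euler("xyz",o["ee_rot"]).as_matrix()
for z in(0,-.019,-.026,-.038): print("tool",z,pj(t+T@[0,0,z]), "pad corners", pj(t+T@[.008,-.01,z]),pj(t+T@[.008,.01,z]),pj(t+T@[-.008,.01,z]))
print(o["width"])
cv2.imwrite("pics/g.png",cv2.resize(w["img"][180:340,190:370],None,fx=4,fy=3.7,interpolation=2))
```

```text
tool 0 [276. 237.] pad corners [259. 224.] [293. 224.] [293. 250.]
tool -0.019 [276. 248.] pad corners [257. 234.] [295. 234.] [294. 262.]
tool -0.026 [276. 253.] pad corners [257. 238.] [295. 238.] [295. 267.]
tool -0.038 [276. 261.] pad corners [255. 246.] [296. 246.] [296. 277.]
0.01972941455013331
```

View pics/g.png

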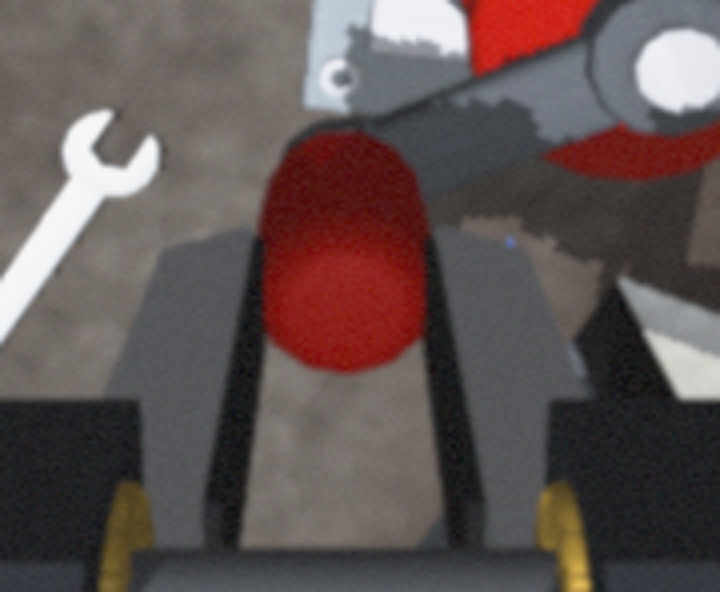

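The jaws hold the grip squarely: the top centre at (276,262) px matches the predicted tool line at (276,261) px. I now plan the circle around hub (0.515, 0.198).

```bash
cat > plan.py <<'E'
from h import *
import sys,json,os
step,n=float(sys.argv[1]),int(sys.argv[2]); hub=np.array([float(v) for v in sys.argv[3:5]]) if len(sys.argv)>4 else np.array([.5152,.1977])
o=robot.get_obs(); p=o["tool_pos"]; yaw=o["ee_rot"][2]
v=p[:2]-hub; th=np.arctan2(v[1],v[0])
L=json.load(open("log.json")) if os.path.exists("log.json") else []
L.append([*p,*o["wrist_force"],th]); json.dump(L,open("log.json","w"))
f=o["wrist_force"]; t=np.array([np.sin(th),-np.cos(th)]); r=v/np.linalg.norm(v)
U=np.unwrap([l[-1] for l in L])
print("t",round(o["time"],2),"pos",p.round(4),"rpy",o["ee_rot"].round(3),"ang",np.degrees(th).round(1),"turned rad",(U[0]-U[-1]).round(3),"R mm",(1e3*np.linalg.norm(v)).round(1),"Ftan",(f[:2]@t).round(2),"Frad",(f[:2]@r).round(2),"Fz",f[2].round(2),"w",o["width"].round(4),"j6",o["joint_positions"][[0,5]].round(2))
if len(L)>3:
    P=np.array(L)[:,:2]; A=np.c_[2*P,np.ones(len(P))]; s=np.linalg.lstsq(A,(P**2).sum(1),rcond=None)[0]; print("fit hub",s[:2].round(4),"R",np.sqrt(s[2]+s[0]**2+s[1]**2).round(4))
q=p[:2]; c,s=np.cos(yaw),np.sin(yaw); out=[]
for i in range(1,n+1):
    a=th-np.radians(step)*i; w=hub+.055*np.array([np.cos(a),np.sin(a)]); d=(w-q)*1e3; q=w
    out.append("%.1f %.1f 0 0 0 0 0"%(c*d[0]+s*d[1], s*d[0]-c*d[1]))
print(";".join(out))
E
python3 plan.py 10 6
```

```text
Traceback (most recent call last):
  File "plan.py", line 10, in <module>
    print("t",round(o["time"],2),"pos",p.round(4),"rpy",o["ee_rot"].round(3),"ang",np.degrees(th).round(1),"turned rad",(U[0]-U[-1]).round(3),"R mm",(1e3*np.linalg.norm(v)).round(1),"Ftan",(f[:2]@t).round(2),"Frad",(f[:2]@r).round(2),"Fz",f[2].round(2),"w",o["width"].round(4),"j6",o["joint_positions"][[0,5]].round(2))
                                                                                                                                                                                                                                                                 ^^^^^^^^^^^^^^^^
AttributeError: 'float' object has no attribute 'round'
```

```bash
rm -f log.json; sed -i 's/o\["width"\].round(4)/round(o["width"],4)/' plan.py; python3 plan.py 10 6
```

```text
t 7.1 pos [0.4741 0.2345 0.2143] rpy [3.136 0.    0.411] ang 138.1 turned rad 0.0 R mm 55.2 Ftan -0.2 Frad -1.44 Fz -0.26 w 0.0197 j6 [0.36 1.51]
9.1 -3.1 0 0 0 0 0;9.5 -1.6 0 0 0 0 0;9.6 0.1 0 0 0 0 0;9.4 1.7 0 0 0 0 0;9.0 3.3 0 0 0 0 0;8.3 4.9 0 0 0 0 0
```

Call:
arm_command(commands="9 -3 0 0 0 0 0;9.5 -1.5 0 0 0 0 0;9.5 0 0 0 0 0 0;9.5 1.7 0 0 0 0 0;9 3.3 0 0 0 0 0;8.5 5 0 0 0 0 0")

```text
time: 7.85
tool_pos: [0.5136, 0.2521, 0.2143]
ee_rot: [-3.138, 0.031, 0.416]
wrist_force: [-5.9, 1.8, 2.2]
width: 0.0198
```

```bash
python3 plan.py 10 10
```

```text
t 7.85 pos [0.5136 0.2521 0.2143] rpy [-3.138  0.031  0.416] ang 91.7 turned rad 0.81 R mm 54.5 Ftan -5.86 Frad 1.95 Fz 2.16 w 0.0198 j6 [0.36 1.51]
8.7 3.9 0 0 0 0 0;7.6 5.8 0 0 0 0 0;6.5 7.0 0 0 0 0 0;5.2 8.1 0 0 0 0 0;3.7 8.8 0 0 0 0 0;2.1 9.3 0 0 0 0 0;0.5 9.6 0 0 0 0 0;-1.2 9.5 0 0 0 0 0;-2.8 9.2 0 0 0 0 0;-4.4 8.5 0 0 0 0 0
```

Call:
arm_command(commands="9.5 4.4 0 0 0.9 0 0;8.5 6.2 0 0 0.9 0 0;7.5 7.4 0 0 0 0 0;6.3 8.5 0 0 0 0 0;5 9.3 0 0 0 0 0;3.5 9.9 0 0 0 0 0;2 10.4 0 0 0 0 0;0.4 10.5 0 0 0 0 0;-1.2 10.5 0 0 0 0 0;-2.7 10.2 0 0 0 0 0")

```text
time: 9.1
tool_pos: [0.5678, 0.2074, 0.2144]
ee_rot: [-3.095, 0.023, 0.443]
wrist_force: [-0.5, 6.1, 1.5]
width: 0.0197
```

```bash
python3 plan.py 11 6
```

```text
t 9.1 pos [0.5678 0.2074 0.2144] rpy [-3.095  0.023  0.443] ang 10.5 turned rad 2.228 R mm 53.5 Ftan -6.11 Frad 0.6 Fz 1.5 w 0.0197 j6 [0.23 1.37]
fit hub [0.5142 0.1977] R 0.0545
-2.2 10.3 0 -1.3 0.7 0.6 0;-5.1 9.2 0 -1.3 0.7 0.6 0;-6.4 8.4 0 -0.0 0.0 0.0 0;-7.6 7.3 0 -0.0 0.0 0.0 0;-8.6 6.1 0 -0.0 0.0 0.0 0;-9.4 4.7 0 -0.0 0.0 0.0 0
```

Call:
arm_command(commands="-2.5 10.3 0 -1.3 0.7 0.6 0;-5 9.2 0 -1.3 0.7 0.6 0;-6.4 8.4 0 0 0 0 0;-7.6 7.3 0 0 0 0 0;-8.6 6 0 0 0 0 0")

```text
time: 9.72
tool_pos: [0.5634, 0.1722, 0.2146]
ee_rot: [-3.122, -0.027, 0.434]
wrist_force: [5.3, 4.0, -1.7]
width: 0.0198
```

```bash
python3 plan.py 8 4 .5142 .1977
```

```text
t 9.72 pos [0.5634 0.1722 0.2146] rpy [-3.122 -0.027  0.434] ang -27.4 turned rad 2.889 R mm 55.4 Ftan -5.97 Frad 2.85 Fz -1.67 w 0.0198 j6 [0.18 1.33]
fit hub [0.5141 0.197 ] R 0.055
-6.6 3.9 0 -0.6 -0.8 0.4 0;-6.8 3.5 0 -0.6 -0.8 0.4 0;-7.1 2.8 0 -0.0 -0.0 0.0 0;-7.4 2.0 0 -0.0 -0.0 0.0 0
```

Call:
arm_command(commands="-6.6 4 0 -0.6 -0.8 0 0;-6.8 3.5 0 -0.6 -0.8 0 0;-7.1 2.8 0 0 0 0 0;-7.4 2 0 0 0 0 0")

```text
time: 10.22
tool_pos: [0.5521, 0.1574, 0.2145]
ee_rot: [-3.137, -0.023, 0.439]
wrist_force: [5.3, 2.6, -2.0]
width: 0.0196
```

```bash
python3 plan.py 8 4 .5141 .197
```

```text
t 10.22 pos [0.5521 0.1574 0.2145] rpy [-3.137 -0.023  0.439] ang -46.2 turned rad 3.217 R mm 54.9 Ftan -5.62 Frad 1.84 Fz -2.05 w 0.0196 j6 [0.17 1.31]
fit hub [0.5142 0.1971] R 0.055
-7.4 2.0 0 -0.1 -0.7 0.6 0;-7.6 1.1 0 -0.1 -0.7 0.6 0;-7.7 0.3 0 -0.0 -0.0 0.0 0;-7.7 -0.5 0 -0.0 -0.0 0.0 0
```

Call:
arm_command(commands="-7.4 2 0 0 -0.7 0 0;-7.6 1 0 0 -0.7 0 0;-7.7 0.2 0 0 0 0 0;-7.7 -0.5 0 0 0 0 0")

```text
time: 10.72
tool_pos: [0.5359, 0.1471, 0.2145]
ee_rot: [-3.137, -0.023, 0.442]
wrist_force: [4.9, 1.0, -1.6]
width: 0.0197
```

```bash
ADV=.65 python3 plan.py 8 4 .5142 .1971
```

```text
t 10.72 pos [0.5359 0.1471 0.2145] rpy [-3.137 -0.023  0.442] ang -66.5 turned rad 3.573 R mm 54.5 Ftan -4.93 Frad 1.08 Fz -1.59 w 0.0197 j6 [0.16 1.29]
fit hub [0.5143 0.1972] R 0.0548
-7.6 -0.3 0 -0.1 -0.7 0.6 0;-7.5 -1.5 0 -0.1 -0.7 0.6 0;-7.4 -2.2 0 -0.0 -0.0 0.0 0;-7.1 -2.8 0 -0.0 -0.0 0.0 0
```

Call:
arm_command(commands="-7.6 -0.3 0 0 -0.7 0 0;-7.5 -1.5 0 0 -0.7 0 0;-7.4 -2.2 0 0 0 0 0;-7.1 -2.8 0 0 0 0 0")

```text
time: 11.22
tool_pos: [0.5166, 0.1429, 0.2145]
ee_rot: [3.141, -0.021, 0.442]
wrist_force: [7.0, -0.3, -1.5]
width: 0.0196
```

```bash
ADV=.65 python3 plan.py 8 4 .5143 .1972
```

```text
t 11.22 pos [0.5166 0.1429 0.2145] rpy [ 3.141 -0.021  0.442] ang -87.5 turned rad 3.939 R mm 54.3 Ftan -6.97 Frad 0.62 Fz -1.46 w 0.0196 j6 [0.16 1.29]
fit hub [0.5144 0.1974] R 0.0547
-7.1 -2.8 0 0.0 -0.6 0.6 0;-6.5 -4.1 0 0.0 -0.6 0.6 0;-6.1 -4.6 0 0.0 -0.0 0.0 0;-5.7 -5.2 0 0.0 -0.0 0.0 0
```

Call:
arm_command(commands="-7.1 -2.8 0 0 -0.6 0 0;-6.5 -4 0 0 -0.6 0 0;-6.1 -4.6 0 0 0 0 0")

```text
time: 11.6
tool_pos: [0.5016, 0.1444, 0.2145]
ee_rot: [3.133, -0.015, 0.44]
wrist_force: [5.2, -2.2, -1.8]
width: 0.0196
```

```bash
ADV=.65 python3 plan.py 8 4 .5144 .1974
python3 - <<'E'
from h import *
for i in range(6):
    snapshot("top"); o=robot.get_obs(); print(o["tool_pos"].round(4),o["wrist_force"].round(2))
E
```

```text
t 11.6 pos [0.5016 0.1444 0.2145] rpy [ 3.133 -0.015  0.44 ] ang -103.6 turned rad 4.219 R mm 54.5 Ftan -5.55 Frad 0.95 Fz -1.77 w 0.0196 j6 [0.17 1.3 ]
fit hub [0.5145 0.1974] R 0.0547
-5.9 -4.9 0 0.2 -0.4 0.6 0;-5.1 -5.7 0 0.2 -0.4 0.6 0;-4.6 -6.1 0 0.0 -0.0 0.0 0;-4.0 -6.5 0 0.0 -0.0 0.0 0
[0.5007 0.1446 0.2146] [ 3.76 -2.2  -1.63]
[0.5007 0.1446 0.2146] [ 4.7  -1.76 -1.48]
[0.5007 0.1446 0.2146] [ 3.68 -1.8  -0.95]
[0.5007 0.1446 0.2145] [ 5.02 -1.94 -0.83]
[0.5007 0.1446 0.2146] [ 4.92 -1.62 -2.03]
[0.5007 0.1446 0.2145] [ 4.42 -2.51 -1.15]
```

Call:
arm_command(commands="-5.9 -4.9 0 0 -0.4 0 0;-5.1 -5.7 0 0 -0.4 0 0;-4.6 -6.1 0 0 0 0 0;-4 -6.5 0 0 0 0 0")

```text
time: 12.4
tool_pos: [0.4811, 0.1541, 0.2146]
ee_rot: [3.123, -0.011, 0.435]
wrist_force: [7.1, -5.0, -2.3]
width: 0.0194
```

```bash
ADV=.65 python3 plan.py 8 4 .5145 .1974
```

```text
t 12.4 pos [0.4811 0.1541 0.2146] rpy [ 3.123 -0.011  0.435] ang -127.7 turned rad 4.639 R mm 54.7 Ftan -8.66 Frad -0.39 Fz -2.28 w 0.0194 j6 [0.21 1.34]
fit hub [0.5145 0.1974] R 0.0547
-3.3 -6.9 0 0.5 -0.3 0.4 0;-2.4 -7.3 0 0.5 -0.3 0.4 0;-1.7 -7.5 0 0.0 -0.0 0.0 0;-1.0 -7.6 0 0.0 -0.0 0.0 0
```

The tangential force has risen to 8.7 N, so contact is likely. I go on in small steps.

Call:
arm_command(commands="-3.3 -6.9 0 0.5 -0.3 0 0")

```text
time: 12.52
tool_pos: [0.4771, 0.1576, 0.2145]
ee_rot: [3.127, -0.008, 0.433]
wrist_force: [6.3, -4.5, -2.2]
width: 0.0199
```

```bash
ADV=.65 python3 plan.py 8 2 .5145 .1974
```

```text
t 12.53 pos [0.4771 0.1576 0.2145] rpy [ 3.127 -0.008  0.433] ang -133.2 turned rad 4.736 R mm 54.7 Ftan -7.71 Frad -1.02 Fz -2.24 w 0.0199 j6 [0.22 1.35]
fit hub [0.5145 0.1974] R 0.0547
-2.7 -7.2 0 0.4 -0.2 0.4 0;-1.7 -7.5 0 0.4 -0.2 0.4 0
```

Call:
arm_command(commands="-2.7 -7.2 0 0.4 0 0 0")

```text
time: 12.65
tool_pos: [0.4737, 0.1611, 0.2145]
ee_rot: [3.129, -0.01, 0.431]
wrist_force: [5.9, -5.0, -0.6]
width: 0.0198
```

```bash
ADV=.65 python3 plan.py 8 2 .5145 .1974
```

```text
t 12.65 pos [0.4737 0.1611 0.2145] rpy [ 3.129 -0.01   0.431] ang -138.3 turned rad 4.825 R mm 54.6 Ftan -7.61 Frad -1.07 Fz -0.55 w 0.0198 j6 [0.22 1.36]
fit hub [0.5145 0.1974] R 0.0547
-2.1 -7.4 0 0.3 -0.3 0.3 0;-1.0 -7.6 0 0.3 -0.3 0.3 0
```

Call:
arm_command(commands="-2.1 -7.4 0 0.3 -0.3 0 0")

```text
time: 12.78
tool_pos: [0.4708, 0.1647, 0.2145]
ee_rot: [3.129, -0.007, 0.428]
wrist_force: [6.5, -6.9, -0.4]
width: 0.0198
```

```bash
ADV=.65 python3 plan.py 8 2 .5145 .1974
```

```text
t 12.78 pos [0.4708 0.1647 0.2145] rpy [ 3.129 -0.007  0.428] ang -143.2 turned rad 4.91 R mm 54.6 Ftan -9.4 Frad -1.07 Fz -0.37 w 0.0198 j6 [0.23 1.37]
fit hub [0.5145 0.1974] R 0.0547
-1.5 -7.5 0 0.4 -0.2 0.2 0;-0.4 -7.7 0 0.4 -0.2 0.2 0
```

Call:
arm_command(commands="-1.5 -7.5 0 0.4 -0.2 0 0")

```text
time: 12.9
tool_pos: [0.4683, 0.1683, 0.2145]
ee_rot: [3.13, -0.004, 0.425]
wrist_force: [5.8, -6.6, -1.0]
width: 0.0199
```

```bash
ADV=.65 python3 plan.py 8 1 .5145 .1974
python3 - <<'E'
from h import *
for i in range(4):
    s=snapshot("scene"); o=robot.get_obs(); print(o["tool_pos"].round(4),o["wrist_force"].round(2))
cv2.imwrite("pics/k.png",cv2.resize(s["img"][150:270,240:360],None,fx=5,fy=5,interpolation=2))
E
```

```text
t 12.9 pos [0.4683 0.1683 0.2145] rpy [ 3.13  -0.004  0.425] ang -147.8 turned rad 4.99 R mm 54.7 Ftan -8.64 Frad -1.39 Fz -1.02 w 0.0199 j6 [0.24 1.38]
fit hub [0.5145 0.1974] R 0.0547
-0.9 -7.6 0 0.3 -0.1 0.1 0
[0.468  0.1687 0.2145] [ 5.5  -6.4  -1.17]
[0.468  0.1686 0.2145] [ 3.94 -5.96 -1.57]
[0.468  0.1687 0.2145] [ 5.21 -6.69 -0.42]
[0.468  0.1687 0.2145] [ 3.82 -5.89 -0.86]
```

View pics/k.png

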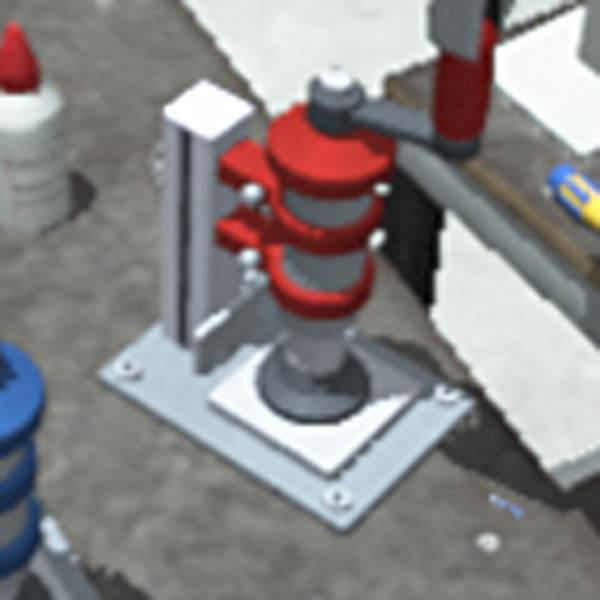

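The scene crop shows the foot seated on its plate at about (310,390) px in the crop. Held force is about 7.7 N, against 4.8 N before contact. One last small step.

Call:
arm_command(commands="-0.9 -7.6 0 0.3 0 0 0")

```text
time: 13.22
tool_pos: [0.4661, 0.1721, 0.2145]
ee_rot: [3.129, -0.005, 0.422]
wrist_force: [5.6, -9.3, -2.4]
width: 0.0195
```

```bash
ADV=.65 python3 plan.py 8 1 .5145 .1974
python3 - <<'E'
from h import *
F=[]
for i in range(8):
    s=snapshot("scene"); o=robot.get_obs(); F.append(o["wrist_force"])
a=np.arctan2(*(o["tool_pos"][1::-1]-[.1974,.5145])); f=np.mean(F,0); print(np.degrees(a),f.round(2),f[0]*np.sin(a)-f[1]*np.cos(a))
E
```

```text
t 13.22 pos [0.4661 0.1721 0.2145] rpy [ 3.129 -0.005  0.422] ang -152.4 turned rad 5.071 R mm 54.6 Ftan -10.82 Frad -0.65 Fz -2.37 w 0.0195 j6 [0.25 1.4 ]
fit hub [0.5145 0.1974] R 0.0547
-0.3 -7.7 0 0.4 -0.1 0.1 0
-153.0386998753507 [ 4.98 -6.85 -1.09] -8.361178169288216
```

Call:
arm_command(commands="0 0 0 0 0 0 0;0 0 0 0 0 0 0.6;0 0 0 0 0 0 0.6;0 0 0 0 0 0 0.6;0 0 0 0 0 0 0.6;0 0 0 0 0 0 0.6;0 0 0 0 0 0 0.6")

```text
time: 14.5
tool_pos: [0.4647, 0.1742, 0.2146]
ee_rot: [3.134, -0.003, 0.425]
wrist_force: [0.1, 0.4, 0.3]
width: 0.0563
```

Call:
arm_command(commands="0 0 -25 0 0 0 0.6;0 0 -40 0 0 0 0.6;0 0 -40 0 0 0 0.6;-30 0 -20 0 0 0 0.6;-30 0 0 0 0 0 0.6;0 0 0 0 0 0 0.6")

```text
time: 15.25
tool_pos: [0.4081, 0.1498, 0.3429]
ee_rot: [3.134, -0.001, 0.425]
wrist_force: [0.7, -1.0, 0.5]
width: 0.0564
```

```bash
python3 look.py m
python3 - <<'E'
from h import *
for n in("wrist","scene","top"):
    s=snapshot(n)
    for r in models.tip_of("blue_grip_mid",s)[:1]: print("blue",n,round(r["conf"],2),atz(s,r["centre"],.226).round(3))
E
```

```text
15.25 [0.4081 0.1498 0.3429] [ 3.134e+00 -1.000e-03  4.250e-01] [ 0.7 -1.   0.5] [ 0.23 -0.14  1.26 -0.01  2.02  1.37]
red_grip_mid wrist 0.59 [278. 125.] [0.4659 0.1728 0.226 ]
red_grip_mid scene 0.7 [330. 167.] [0.469  0.1731 0.226 ]
red_grip_mid top 0.49 [348. 210.] [0.4665 0.1735 0.226 ]
tri [0.4665 0.1737 0.2277]
red_hub wrist 0.71 [273.  54.] [0.5155 0.2    0.226 ]
red_hub scene 0.68 [308. 159.] [0.5135 0.1964 0.226 ]
tri [0.514  0.1985 0.2271]
blue scene 0.81 [0.438 0.448 0.226]
blue top 0.52 [0.438 0.445 0.226]
```

View pics/m.png

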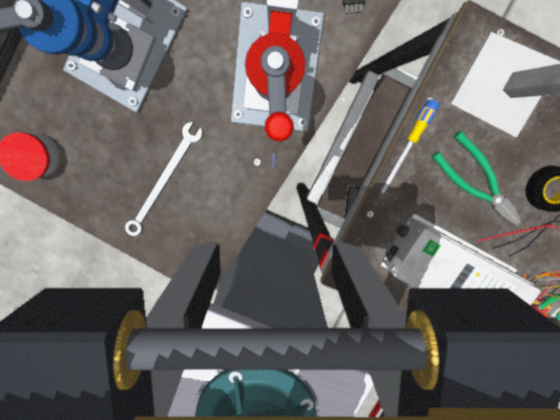

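The red grip now stands free at (278,126) px, about (0.466, 0.173), where it was left. The blue crank hasn't moved, and the robot is clear.

```bash
python3 -c "
from bench import robot
print(robot.close_job())"
```

```text
the job is handed in; nothing more can be done
None
```

I turned the red crank about 5.1 rad clockwise, until its foot stood on the plate, then let go and backed off. The job is handed in. The robot clock read 15.3 s after the last move, against the 54 s limit.

- **Firm contact:** The force to move the grip rose from about 5.7 N turning freely to about 9–11 N at the end. Held still, it rose from about 4.8 N to 8.4 N. That puts contact roughly 0.55–0.65 rad before the stopping point, for a foot load of about 70 N. It can't be above about 95 N, given the stated range of start positions, so it is under the 110 N run-back and the 150 N forcing limits. Single force readings scattered by about 1 N, so the load is an estimate.
- **Foot:** The last close-up, taken just before the final small step, showed it seated on the plate.
- **After release:** The red grip stayed where I left it, within about 2 mm. The tool sat about 0.13 m above the work and touched nothing, with wrist force back to noise level.
- **Blue crank:** I didn't touch it. Its measured position changed by only 2–5 mm, which is within the detection error. The last wrist picture gave no detection for the blue grip, so this check rests on the other two cameras.
- **Grip width reading:** The gripper reported 19.7 mm on the 25 mm grip, which disagrees with the stated size. I didn't find out why, but pictures showed the grip squarely held and it did not slip.

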